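# Hold up the full rosin tin

### The arm

A 6-joint arm with a two-finger parallel gripper is mounted at the origin on the work surface. World frame = base frame: x ahead of the robot, y to its left, z up, the work surface at z = 0. Lengths are in m, angles in rad, forces in N, time in s.
With the tool pointing down it reaches from about 0.275 to 0.75 m from the base axis. Payload 10.2 kg.
Tool frame: the origin (TCP) lies at the very end of the fingers, on their centre line; the grasp point (between the pads) lies 19 mm behind it; z points along the fingers, y is the line along which they close (so a half turn about z gives the same grasp; the last joint's range is limited). The gripper opens to 88 mm and grips with 3 to 60 N. Pads are 18 mm wide; open, the fingers measure 123 mm over their backs; the gripper's body (75 mm by 187 mm) begins 45 mm behind the grasp point.
Start: joints at [-1.338, 0.313, 1.498, -0, 1.331, -0.223], TCP at [0.231, -0.471, 0.239] pointing down, gripper open.
Joint ranges: [-2.94, 2.94], [-0.97, 2.17], [0.19, 2.56], [-1.23, 4.37], [0.02, 3.11], [-2.88, 2.88]. Speed limits (rad/s): [2.39, 2.39, 3.01, 3.14, 3.14, 3.14].

### API

Orientations are given as a unit quaternion [x, y, z, w].
In Python, from cell import ctrl gives the robot as it stands.
- The arm moves only by the tool drive_tool, never from a script. Its argument "moves" is a list of rows, each a list of 7 numbers: the shift along the tool's x, y, z as a fraction of full scale, then the turn, a rotation vector about the tool's x, y, z as a fraction of full scale, then the opening, from 0 (shut) to 1 (fully open). A call has 1 to 12 rows; each row shifts and turns the commanded pose from where the row before left it, along the tool's axes as they then stand; what a row does not reach is not made up. Full scale, the value 1, is 0.25 m for a shift and 0.15 rad for a turn. A row lasts 1/10 s, in which the tool goes at most 50 mm and 8.59 degrees, less where a joint would pass 70% of its speed; a pose out of reach is approached as far as the arm can. A call with a number of a shift or a turn outside -1 to 1 is refused whole. A call with a gripper value outside its range is refused whole. The fingers move at their own pace and stop on an object; "grip_force" is the grip in N (left out, the last holds). Time passes only in rows, so rows that do not move let the fingers close. It gives the time, the measured TCP pose, the force, the opening and the grip force at its end, in the units of the state.
- ctrl.sense(): the state, without advancing time (a new reading comes with each control period).
- ctrl.capture(name): name is "scene" or "top"; returns a dict with "image" (480x640x3 uint8, red, green, blue), "fx", "fy", "cx", "cy" (pixels), "eye" and "rotation" of the camera in the world. Camera axes: x right, y down, z forward; pixel columns grow to the right and rows downward; lengths in m; the calibration is good to about 2 mm. A picture is of the moment at which its call begins. There is no depth.
- ctrl.job_done(): hands the job in; it is judged then, once.
Trained networks look in a picture, given as the dict that the camera call returned (one of the last four; its "shot" number tells which), for a name from the list of things; names that differ only in an ending like _2 or _b are one class to them, and where a whole thing is asked for, a point or a joint stands for the part that bears it (a point fixed in the world has none). Each returns a list of dicts, best first, with "confidence" (0 to 1); they miss things now and then, are a little off and sometimes report something else, mostly with a low value. They report only what shows in the picture. A call takes as long as a camera call. They do not tell look-alikes from the thing itself.
- ctrl.search_frame(picture, thing): "position" ([column, row] as shares, 0 to 1, of the picture: columns of its width, rows of its height, amid what is visible of it).
The state is a dict: "time": time; "joint_pos": joint angles; "dq": joint speeds; "joint_torque": joint torques, N m; "ee_pos": TCP position; "ee_rot": TCP orientation; "wrist_force": force on the tool from outside, world axes, zero at the start; "torque": the same for the moment, N m; "width": finger opening in m; "gripper_force": force on a finger pad.
Only numpy, scipy, OpenCV 4.12 (cv2) and the standard library are available. Lean on these libraries where they do the work, as an engineer would, in place of code of your own. Each camera call takes 0.05 s, during which the arm holds its last target. There are 200 camera calls.

### The job

The dancers in the wings need rosin, and only one of the three closed tins standing across the prompt desk is still full: working along them from the robot's left to its right, lift each a few centimetres clear of the desk to feel its weight, and set it down upright where it stood, without dropping it, before taking the next. Then hold the heaviest tin up, upright and still, with its base higher than the top of the red cue lamp, and finish while still holding it; the two lighter tins stay standing in their places. Do not disturb the cue lamp, stopwatch, lamp holder, pliers or the open bulb box with its lid.

Things in the scene. Friction and masses are not known exactly. Their poses are not given: they have to be found in the camera images.
- tin_left: the leftmost (greatest y) of three identical closed rosin tins: plain tinplate cylinder 64 mm across, 108 mm tall, lid (top 20 mm, flush) firmly on. Origin: centre of its underside, z up. Rigid; a 20 N grip across the diameter, at any yaw, holds it. The unseen cake inside shifts up to 2 mm. Full tin: 320-355 g in all; each part-used one: 110-200 g; which is which changes.
- tin_middle: the middle one of three identical closed rosin tins: plain tinplate cylinder 64 mm across, 108 mm tall, lid (top 20 mm, flush) firmly on. Origin: centre of its underside, z up. Rigid; a 20 N grip across the diameter, at any yaw, holds it. The unseen cake inside shifts up to 2 mm. Full tin: 320-355 g in all; each part-used one: 110-200 g; which is which changes.
- tin_right: the rightmost (least y) of three identical closed rosin tins: plain tinplate cylinder 64 mm across, 108 mm tall, lid (top 20 mm, flush) firmly on. Origin: centre of its underside, z up. Rigid; a 20 N grip across the diameter, at any yaw, holds it. The unseen cake inside shifts up to 2 mm. Full tin: 320-355 g in all; each part-used one: 110-200 g; which is which changes.
- table: the fixed cherry-wood desk; its top, on which everything stands, is at height 0 (the robot's base plane)
- cue_lamp: cue lamp, a loose bystander to the robot's left: brass foot 72 mm across, red glass dome 62 mm across, 120 mm tall in all. Origin: centre of its underside, z up
- stopwatch: silver stopwatch lying face up, a loose bystander between the tins and the robot: 54 mm across, 14 mm thick, its crown and ring reach 46 mm from the centre along its x axis. Origin: centre of its underside
- lamp_holder: white porcelain lamp holder standing on the desk beyond the tins, a loose bystander: base 68 mm across, 46 mm tall. Origin: centre of its underside
- pliers: steel pliers lying flat on the desk, a loose bystander: 180 mm long, 55 mm wide, 12 mm thick; origin under the pivot, jaws reach 55 mm along its x axis, handles 123 mm the other way
- bulb_box: mahogany bulb box fixed to the desk at the robot's right: 140 mm along its x axis, 230 mm along its y axis, 75 mm tall, three cells of frosted bulbs. Origin: centre of its underside; the lid is hinged on its +x top edge, which faces away from the tins
- bulb_lid (a joint): the box's hinged lid, 140 mm by 230 mm by 10 mm: 0 rad shut, 1.9 rad fully open; stands open at 1.6 to 1.8 and stays where it is left; its edge then stands about 215 mm above the desk
There are look-alikes about, which are no part of the job. What is shaped like the tin_right but purple is not meant.

How it is judged:
On the way, in this order (a step that is already met when the one before it is completed fails the run):
1. the left tin is lifted clear of the desk in the gripper (12 mm or more) (height (world z) of tin_left above 0.012 m and contact force between the fingers and tin_left above 0.5 N), for 0.2 s.
2. then the middle tin is (height (world z) of tin_middle above 0.012 m and contact force between the fingers and tin_middle above 0.5 N), for 0.2 s.
3. then the right tin is (height (world z) of tin_right above 0.012 m and contact force between the fingers and tin_right above 0.5 N), for 0.2 s.
At the end, for the whole second after the job is handed in: The fingers alone hold the heaviest tin still, within 0.25 rad of upright, base over 120 mm above the desk; each other tin stands free and upright within 40 mm of its start, pressing on the desk with under 2.55 N (so it is a lighter one; the full tin weighs over 3.1 N) (((height (world z) of tin_left above 0.12 m and angle between tin_left's own z axis and vertical below 0.25 rad and linear speed of tin_left below 0.03 m/s and contact force between the fingers and tin_left above 1 N and contact force between each of tin_left, the arm, the fingers and tin_middle below 0.05 N and contact force between each of tin_left, the arm, the fingers and tin_right below 0.05 N and contact force between tin_left and table below 0.05 N and contact force between tin_left and cue_lamp below 0.05 N and contact force between tin_left and bulb_box below 0.05 N and contact force between tin_middle and table between 0.6 and 2.55 N and angle between each of tin_middle, tin_right's own z axis and vertical below 0.08 rad and distance of each of tin_middle, tin_right from where it was at the start of the episode below 0.04 m and linear speed of each of tin_middle, tin_right below 0.02 m/s and contact force between tin_right and table between 0.6 and 2.55 N) or (height (world z) of tin_middle above 0.12 m and angle between tin_middle's own z axis and vertical below 0.25 rad and linear speed of tin_middle below 0.03 m/s and contact force between the fingers and tin_middle above 1 N and contact force between each of tin_middle, the arm, the fingers and tin_left below 0.05 N and contact force between each of tin_middle, the arm, the fingers and tin_right below 0.05 N and contact force between tin_middle and table below 0.05 N and contact force between tin_middle and cue_lamp below 0.05 N and contact force between tin_middle and bulb_box below 0.05 N and contact force between tin_left and table between 0.6 and 2.55 N and angle between each of tin_left, tin_right's own z axis and vertical below 0.08 rad and distance of each of tin_left, tin_right from where it was at the start of the episode below 0.04 m and linear speed of each of tin_left, tin_right below 0.02 m/s and contact force between tin_right and table between 0.6 and 2.55 N) or (height (world z) of tin_right above 0.12 m and angle between tin_right's own z axis and vertical below 0.25 rad and linear speed of tin_right below 0.03 m/s and contact force between the fingers and tin_right above 1 N and contact force between each of tin_right, the arm, the fingers and tin_left below 0.05 N and contact force between each of tin_right, the arm, the fingers and tin_middle below 0.05 N and contact force between tin_right and table below 0.05 N and contact force between tin_right and cue_lamp below 0.05 N and contact force between tin_right and bulb_box below 0.05 N and contact force between tin_left and table between 0.6 and 2.55 N and angle between each of tin_left, tin_middle's own z axis and vertical below 0.08 rad and distance of each of tin_left, tin_middle from where it was at the start of the episode below 0.04 m and linear speed of each of tin_left, tin_middle below 0.02 m/s and contact force between tin_middle and table between 0.6 and 2.55 N))); the arm keeps its last pose, push and grip.
It fails at once if a tin is let go above the desk ((height (world z) of tin_left above 0.012 m and contact force between the fingers and tin_left below 0.02 N) or (height (world z) of tin_middle above 0.012 m and contact force between the fingers and tin_middle below 0.02 N) or (height (world z) of tin_right above 0.012 m and contact force between the fingers and tin_right below 0.02 N)).
It fails at once if a tin is tipped over (angle between any of tin_left, tin_middle, tin_right's own z axis and vertical above 0.6 rad).
It fails at once if a bystander is disturbed (moved more than 15 mm) (distance of any of cue_lamp, stopwatch, lamp_holder, pliers from where it was at the start of the episode above 0.015 m).
It fails at once if the bulb box lid is knocked from where it stands (below 1.5 or beyond 1.88 rad) (value of joint bulb_lid below 1.5 rad or value of joint bulb_lid above 1.88 rad).
It also fails if it takes over 64 s, if anything falls off the work surface, if the arm or the gripper's body presses on something with over 40 N, if the wrist force passes 120 N, or if a joint passes its speed limit or range.

## Working session

There is one attempt and no reset: what is moved stays moved. The work goes in short steps, Python scripts to look and compute and a tool call to move; the robot and the scene stay as the last step left them, time stands still between calls to the robot, and variables do not carry over. Pictures are saved under pics/ and viewed, at most 10 in all, crops included, and the job is handed in when it is done.

Besides the shell and the picture viewer there is one more tool, called as a command line: name --pt "numbers of a row" for each row, then --argument value for the rest. drive_tool: Moves the arm, as the interface text tells. Shift numbers are shares of 0.25 m and turn numbers shares of 0.15 rad, none past 1 either way. Its arguments: {"type":"object","properties":{"moves":{"type":"array"},"grip_force":{"type":"number"}},"required":["moves"]}

```bash
mkdir -p pics && cat > h.py <<'E'
import numpy as np, cv2
from cell import ctrl
def ray(p,u,v):
    d=np.array([(u-p['cx'])/p['fx'],(v-p['cy'])/p['fy'],1.]);return np.array(p['eye']),np.array(p['rotation'])@d
def onz(p,u,v,z):
    e,d=ray(p,u,v);return e+d*(z-e[2])/d[2]
def save(p,n): cv2.imwrite('pics/'+n,cv2.cvtColor(np.array(p['image']),cv2.COLOR_RGB2BGR))
E
python3 - <<'E'
from h import *
P={n:ctrl.capture(n) for n in('scene','top')}
for n,p in P.items():
    save(p,n+'0.png');print(n,np.round(p['eye'],3),np.round(p['rotation'],3).tolist(),p['fx'],p['cx'],p['cy'])
    for t in('tin_left','cue_lamp','stopwatch','lamp_holder','pliers','bulb_box'):
        print(t,[(round(r['position'][0]*640),round(r['position'][1]*480),round(r['confidence'],2)) for r in ctrl.search_frame(p,t)])
s=ctrl.sense();print({k:np.round(v,3).tolist() for k,v in s.items()})
E
```

```text
scene [ 1.609 -0.331  0.76 ] [0.699, 0.53, -0.289, -0.385] 468.0183056541311 314.8106161792375 238.98128664609348
tin_left [(373, 219, 0.67)]
cue_lamp [(461, 208, 0.68)]
stopwatch [(266, 226, 0.54)]
lamp_holder [(344, 288, 0.65)]
pliers [(251, 315, 0.78), (149, 254, 0.47)]
bulb_box [(152, 252, 0.65)]
top [ 0.467 -0.011  1.315] [-0.704, 0.709, -0.033, 0.023] 548.769290073881 321.0067452164479 236.45528301213693
tin_left [(230, 275, 0.88), (102, 276, 0.37)]
cue_lamp [(100, 275, 0.67)]
stopwatch [(371, 320, 0.88)]
lamp_holder [(306, 167, 0.64)]
pliers [(407, 160, 0.81)]
bulb_box []
{'time': 0.7, 'joint_pos': [-1.338, 0.313, 1.498, -0.0, 1.331, -0.223], 'dq': [0.0, -0.0, 0.0, 0.001, -0.0, 0.002], 'joint_torque': [0.002, -40.205, -25.239, 0.07, 0.032, -0.0], 'ee_pos': [0.231, -0.471, 0.239], 'ee_rot': [0.974, 0.226, -0.0, 0.0], 'wrist_force': [0.332, 0.385, -0.166], 'torque': [0.012, 0.018, -0.043], 'gripper_force': 0.0, 'width': 0.088}
```

View pics/scene0.png

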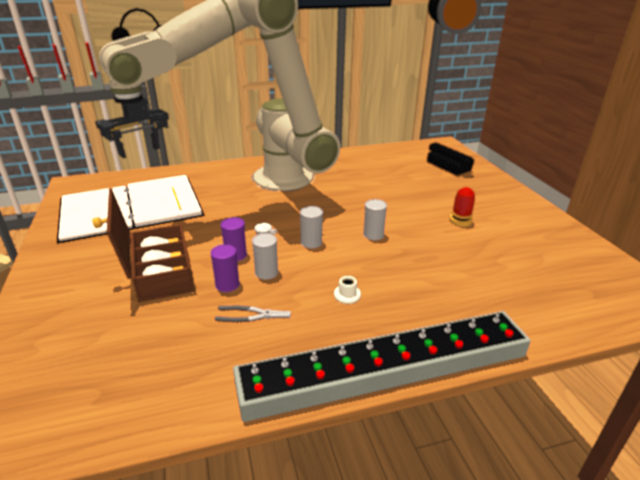

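View pics/top0.png

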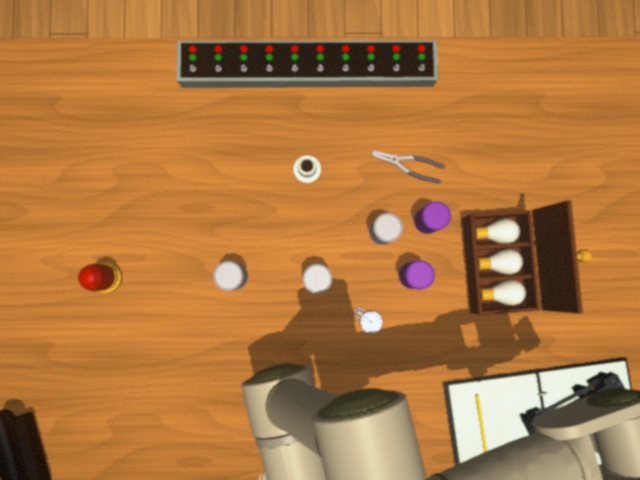

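The scene shows three grey tins at about (374,220), (311,228) and (265,257). In the top view they are at (229,275), (317,277) and (387,227). Two purple look-alikes stand at top (418,274) and (434,215), close to the right tin. Next I'll measure the tins from both views.

```bash
python3 - <<'E'
from h import *
T=ctrl.capture('top');S=ctrl.capture('scene')
def blob(p,u,v,purple=False):
    hsv=cv2.cvtColor(np.array(p['image']),cv2.COLOR_RGB2HSV)
    m=((hsv[...,1]<60)&(hsv[...,2]>70)).astype(np.uint8) if not purple else cv2.inRange(hsv,(130,80,40),(165,255,255))//255
    n,l,st,c=cv2.connectedComponentsWithStats(m,connectivity=4);k=l[v,u];return l==k,st[k]
for nm,t,s,pu in (('L',(229,275),(374,222),0),('M',(317,277),(311,230),0),('R',(387,227),(265,260),0),('P1',(418,274),(233,235),1),('P2',(434,215),(225,270),1)):
    mt,st=blob(T,*t,pu);ms,ss=blob(S,*s,pu)
    # silhouette fit: project cylinder, match bbox in both views
    def proj(p,X): 
        q=(X-np.array(p['eye']))@np.array(p['rotation']);return np.c_[q[:,0]/q[:,2]*p['fx']+p['cx'],q[:,1]/q[:,2]*p['fy']+p['cy']]
    a=np.linspace(0,2*np.pi,60)
    def bb(p,x,y,h):
        X=np.vstack([np.c_[x+.032*np.cos(a),y+.032*np.sin(a),0*a+z] for z in(0,h)]);q=proj(p,X);return np.r_[q.min(0),q.max(0)]
    ob=lambda st:np.r_[st[0]-.5,st[1]-.5,st[0]+st[2]-.5,st[1]+st[3]-.5]
    from scipy.optimize import least_squares
    x0=onz(T,*t,.1)
    f=lambda q:np.r_[bb(T,*q)-ob(st),bb(S,*q)-ob(ss)]
    r=least_squares(f,[x0[0],x0[1],.1],loss='soft_l1',x_scale=[.01,.01,.01])
    print(nm,np.round(r.x,4),np.round(f(r.x),1),st[:5],ss[:5],x0.round(3))
for n,u,v,z in(('watch',371,321,.01),('lampholder',307,169,.04),('cue',93,278,.1),('boxL',463,215,.075),('boxL2',472,312,.075),('plr',439,180,.01),('plr2',375,153,.01)): print(n,onz(T,u,v,z).round(3))
E
```

```text
Traceback (most recent call last):
  File "h.py", line 6, in onz
    e,d=ray(p,u,v);return e+d*(z-e[2])/d[2]
        ~~~^^^^^^^
  File "h.py", line 4, in ray
    d=np.array([(u-p['cx'])/p['fx'],(v-p['cy'])/p['fy'],1.]);return np.array(p['eye']),np.array(p['rotation'])@d
                                                                                       ~~~~~~~~~~~~~~~~~~~~~~~^~
ValueError: matmul: Input operand 1 has a mismatch in its core dimension 0, with gufunc signature (n?,k),(k,m?)->(n?,m?) (size 3 is different from 4)
```

`rotation` is a quaternion, so I'll convert it to a matrix first.

```bash
cat > h.py <<'E'
import numpy as np, cv2
from cell import ctrl
from scipy.optimize import least_squares
from scipy.spatial.transform import Rotation as Ro
def Rm(p): return Ro.from_quat(p['rotation']).as_matrix()
def onz(p,u,v,z):
    d=Rm(p)@np.array([(u-p['cx'])/p['fx'],(v-p['cy'])/p['fy'],1.]);e=np.array(p['eye']);return e+d*(z-e[2])/d[2]
def proj(p,X):
    q=(np.atleast_2d(X)-np.array(p['eye']))@Rm(p);return np.c_[q[:,0]/q[:,2]*p['fx']+p['cx'],q[:,1]/q[:,2]*p['fy']+p['cy']]
def save(p,n): cv2.imwrite('pics/'+n,cv2.cvtColor(np.array(p['image']),cv2.COLOR_RGB2BGR))
def blob(p,u,v,purple=False):
    hsv=cv2.cvtColor(np.array(p['image']),cv2.COLOR_RGB2HSV)
    m=((hsv[...,1]<60)&(hsv[...,2]>70)).astype(np.uint8) if not purple else cv2.inRange(hsv,(130,80,40),(165,255,255))//255
    n,l,st,c=cv2.connectedComponentsWithStats(m,connectivity=4);s=st[l[v,u]];return np.r_[s[0]-.5,s[1]-.5,s[0]+s[2]-.5,s[1]+s[3]-.5]
a=np.linspace(0,2*np.pi,60)
def bb(p,x,y,h):
    q=proj(p,np.vstack([np.c_[x+.032*np.cos(a),y+.032*np.sin(a),0*a+z] for z in(0,h)]));return np.r_[q.min(0),q.max(0)]
E
python3 - <<'E'
from h import *
T=ctrl.capture('top');S=ctrl.capture('scene')
for nm,t,s,pu in (('L',(229,275),(374,222),0),('M',(317,277),(311,230),0),('R',(387,227),(265,260),0),('P1',(418,274),(233,235),1),('P2',(434,215),(225,270),1)):
    o=np.r_[blob(T,*t,pu),blob(S,*s,pu)]
    f=lambda q:np.r_[bb(T,*q),bb(S,*q)]-o
    x0=onz(T,*t,.1);r=least_squares(f,[x0[0],x0[1],.1],loss='soft_l1',x_scale=[.01]*3)
    print(nm,r.x.round(4),'res',f(r.x).round(1),'obs',o,x0.round(3))
for n,u,v,z in(('watch',371,321,.01),('lampholder',307,169,.04),('cue',93,278,.1),('boxL',463,215,.075),('boxL2',472,312,.075),('plr',439,180,.01),('plr2',375,153,.01)): print(n,onz(T,u,v,z).round(3))
E
```

```text
L [0.4794 0.1777 0.1014] res [-0.8  0.1  0.9  0.3 -0.7  0.2  1.   0.9] obs [213.5 260.5 246.5 289.5 363.5 199.5 385.5 238.5] [0.48  0.174 0.1  ]
M [ 0.4716 -0.0193  0.1059] res [-0.2 -0.1 -0.   0.1  0.2  0.  -0.5  0.1] obs [302.5 263.5 331.5 292.5 299.5 205.5 322.5 247.5] [ 0.474 -0.02   0.1  ]
R [ 0.5821 -0.1746  0.1337] res [-3.  -1.   1.5  1.4 -0.9  0.4  1.  -0.3] obs [370.5 212.5 401.5 243.5 252.5 222.5 277.5 278.5] [ 0.584 -0.176  0.1  ]
P1 [ 0.4789 -0.249   0.1072] res [ -0.4  -0.3   1.2  -0.1   8.7   0.1  -0.8 -30.5] obs [399.5 259.5 434.5 288.5 210.5 216.5 246.5 291.5] [ 0.479 -0.243  0.1  ]
P2 [ 0.6079 -0.2721  0.1808] res [-6.9 -5.4  2.5  1.4  1.5  0.5 -2.1 -1.3] obs [414.5 201.5 450.5 232.5 210.5 216.5 246.5 291.5] [ 0.61  -0.282  0.1  ]
watch [ 0.37  -0.147  0.01 ]
lampholder [0.728 0.002 0.04 ]
cue [0.476 0.472 0.1  ]
boxL [ 0.612 -0.354  0.075]
boxL2 [ 0.392 -0.368  0.075]
plr [ 0.705 -0.316  0.01 ]
plr2 [ 0.772 -0.163  0.01 ]
```

The heights agree with 108 mm for L and M. The right tin's scene blob merged with the stopwatch, so I'll refit it from the top view. First I'll turn the tool so that its closing axis is at azimuth 14°, which keeps the fingers clear of the purple look-alikes.

drive_tool --pt "0 0 0 0 0 -0.907 1" --pt "0 0 0 0 0 -0.907 1" --pt "0 0 0 0 0 -0.907 1" --pt "0 0 0 0 0 -0.907 1" --pt "0 0 0 0 0 -0.907 1" --pt "0 0 0 0 0 -0.907 1" --pt "0 0 0 0 0 -0.907 1" --pt "0 0 0 0 0 -0.907 1" --pt "0 0 0 0 0 -0.907 1" --pt "0 0 0 0 0 -0.907 1" --pt "0 0 0 0 0 0 1" --pt "0 0 0 0 0 0 1" --grip_force 25

```text
time: 2.1
ee_pos: [0.2311, -0.4714, 0.2387]
ee_rot: [0.617, 0.787, 0.0, 0.0]
wrist_force: [-0.1, -0.7, -0.4]
width: 0.0881
gripper_force: 0.0
```

```bash
cat >> h.py <<'E'
def go(x,y,z):
    s=ctrl.sense();R=Ro.from_quat(s['ee_rot'])
    d=R.inv().apply(np.array([x,y,z])-s['ee_pos'])
    print('t',round(s['time'],2),'tcp',np.round(s['ee_pos'],4),'yaxis',R.as_matrix()[:,1].round(3),'move units',(d/.25).round(3),'F',np.round(s['wrist_force'],2),'w',round(s['width'],4))
E
python3 - <<'E'
from h import *
T=ctrl.capture('top');S=ctrl.capture('scene')
for nm,t in(('L',(229,275)),('M',(317,277)),('R',(387,227)),):
    o=blob(T,*t)
    f=lambda q:bb(T,*q,.108)-o
    r=least_squares(f,onz(T,*t,.1)[:2],loss='soft_l1',x_scale=.01);print(nm,r.x.round(4),f(r.x).round(1))
img=np.array(S['image'])[190:310,190:340];cv2.imwrite('pics/c.png',cv2.cvtColor(cv2.resize(img,None,fx=5,fy=5,interpolation=cv2.INTER_CUBIC),cv2.COLOR_RGB2BGR))
for q in((.583,-.174),(.583,-.18)): print(q,bb(S,*q,.108))
go(.479,.178,.2)
E
```

```text
L [0.4798 0.177 ] [-1.  -0.2  1.2  0.1]
M [ 0.4716 -0.0195] [-0.1 -0.1  0.1  0.1]
R [ 0.5842 -0.1782] [-1.6 -0.5  1.2  0.5]
(0.583, -0.174) [252.57342747 231.36665524 278.80460441 278.35623784]
(0.583, -0.18) [250.27615215 231.68095514 276.65142403 278.72173395]
t 2.2 tcp [ 0.2311 -0.4714  0.2387] yaxis [0.971 0.24  0.   ] move units [2.283 1.587 0.155] F [ 0.04 -0.39 -0.23] w 0.0882
```

View pics/c.png

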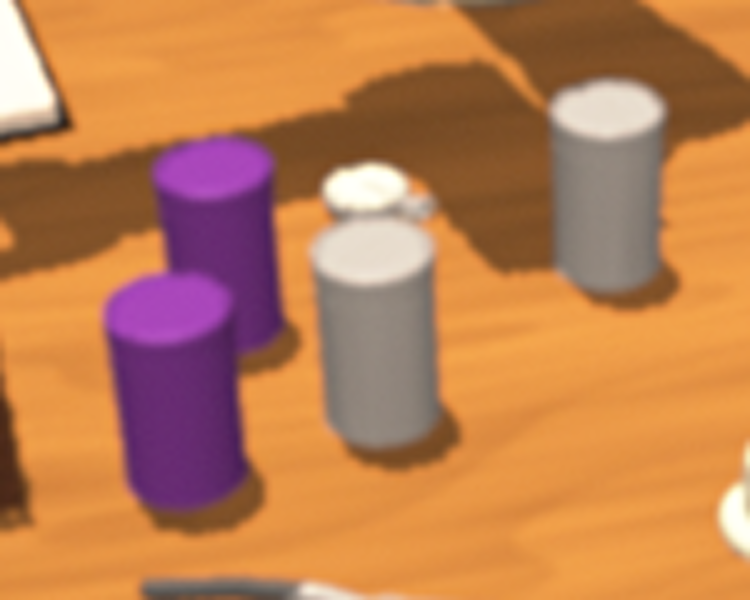

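The crop shows the right tin at scene columns 252–278 and rows 233–280. That puts it at about (0.584, -0.175) with a 108 mm height. The purple tins are about 40 mm and 64 mm from it. Now I'll go to the left tin.

drive_tool --pt "0.16 0.11 0 0 0 0 1" --pt "0.16 0.11 0 0 0 0 1" --pt "0.16 0.11 0 0 0 0 1" --pt "0.16 0.11 0 0 0 0 1" --pt "0.16 0.11 0 0 0 0 1" --pt "0.16 0.11 0 0 0 0 1" --pt "0.16 0.11 0 0 0 0 1" --pt "0.16 0.11 0 0 0 0 1" --pt "0.16 0.11 0 0 0 0 1" --pt "0.16 0.11 0 0 0 0 1" --pt "0.16 0.11 0 0 0 0 1" --pt "0.16 0.11 0 0 0 0 1"

```text
time: 3.4
ee_pos: [0.4349, 0.0766, 0.239]
ee_rot: [0.616, 0.788, 0.0, 0.0]
wrist_force: [0.7, -1.1, 0.1]
width: 0.088
gripper_force: 0.0
```

drive_tool --pt "0.12 0.09 0.05 0 0 0 1" --pt "0.12 0.09 0.05 0 0 0 1" --pt "0.12 0.09 0.05 0 0 0 1" --pt "0 0 0 0 0 0 1" --pt "0 0 0 0 0 0 1"

```text
time: 3.9
ee_pos: [0.4779, 0.1783, 0.2009]
ee_rot: [0.615, 0.788, -0.0, -0.0]
wrist_force: [-0.7, -1.4, -0.1]
width: 0.0883
gripper_force: 0.0
```

```bash
python3 -c "
from h import *
go(.4795,.1775,.056)"
```

```text
t 3.9 tcp [0.4779 0.1783 0.2009] yaxis [ 0.97   0.243 -0.001] move units [-0.005  0.006  0.58 ] F [-0.72 -1.44 -0.07] w 0.0883
```

drive_tool --pt "-0.005 0.006 0.1 0 0 0 1" --pt "0 0 0.12 0 0 0 1" --pt "0 0 0.12 0 0 0 1" --pt "0 0 0.12 0 0 0 1" --pt "0 0 0.12 0 0 0 1" --pt "0 0 0 0 0 0 1" --pt "0 0 0 0 0 0 1"

```text
time: 4.6
ee_pos: [0.4804, 0.1766, 0.0575]
ee_rot: [0.616, 0.788, 0.0, 0.0]
wrist_force: [0.1, 0.2, -0.0]
width: 0.0876
gripper_force: 0.0
```

drive_tool --pt "0 0 0 0 0 0 0" --pt "0 0 0 0 0 0 0" --pt "0 0 0 0 0 0 0" --pt "0 0 0 0 0 0 0" --pt "0 0 0 0 0 0 0" --pt "0 0 0 0 0 0 0" --pt "0 0 0 0 0 0 0" --grip_force 25

```text
time: 5.3
ee_pos: [0.4804, 0.1773, 0.0571]
ee_rot: [0.615, 0.788, 0.0, 0.001]
wrist_force: [-1.0, -0.3, 6.8]
width: 0.0642
gripper_force: 25.0
```

drive_tool --pt "0 0 -0.02 0 0 0 0" --pt "0 0 -0.04 0 0 0 0" --pt "0 0 -0.04 0 0 0 0" --pt "0 0 -0.04 0 0 0 0" --pt "0 0 -0.02 0 0 0 0" --pt "0 0 0 0 0 0 0" --pt "0 0 0 0 0 0 0" --pt "0 0 0 0 0 0 0" --pt "0 0 0 0 0 0 0"

```text
time: 6.2
ee_pos: [0.4797, 0.1772, 0.0959]
ee_rot: [0.615, 0.788, -0.0, -0.0]
wrist_force: [0.6, 0.2, -3.2]
width: 0.0648
gripper_force: 25.0
```

drive_tool --pt "0 0 0 0 0 0 0"

```text
time: 6.3
ee_pos: [0.4798, 0.1772, 0.096]
ee_rot: [0.615, 0.788, -0.0, -0.0]
wrist_force: [-0.1, -0.4, -3.6]
width: 0.064
gripper_force: 25.0
```

drive_tool --pt "0 0 0 0 0 0 0"

```text
time: 6.4
ee_pos: [0.4798, 0.1772, 0.0961]
ee_rot: [0.615, 0.788, -0.0, -0.0]
wrist_force: [0.6, -0.6, -3.5]
width: 0.0642
gripper_force: 25.0
```

drive_tool --pt "0 0 0 0 0 0 0"

```text
time: 6.5
ee_pos: [0.4799, 0.1772, 0.0961]
ee_rot: [0.615, 0.788, -0.0, -0.0]
wrist_force: [-0.6, 1.1, -3.4]
width: 0.0645
gripper_force: 25.0
```

```bash
python3 - <<'E'
from h import *
F=[];Q=[]
for i in range(6):
    p=ctrl.capture('scene');s=ctrl.sense();F.append(s['wrist_force']);Q.append(s['joint_torque'])
print(np.round(F,2).tolist(),np.mean(F,0).round(2),np.mean(Q,0).round(3));go(.4795,.1775,.0571);save(p,'lift1.png')
E
```

```text
[[0.58, 0.95, -3.35], [-0.06, 0.12, -4.22], [0.49, 0.03, -2.62], [-0.03, -0.14, -3.71], [-0.1, 0.35, -2.9], [-0.65, -0.5, -3.32]] [ 0.04  0.14 -3.35] [-2.0000e-03 -4.3284e+01 -2.1701e+01  6.2000e-02  2.5000e-02 -0.0000e+00]
t 6.8 tcp [0.4799 0.1773 0.0962] yaxis [ 0.97   0.243 -0.   ] move units [ 0.001 -0.001  0.156] F [-0.65 -0.5  -3.32] w 0.0641
```

View pics/lift1.png

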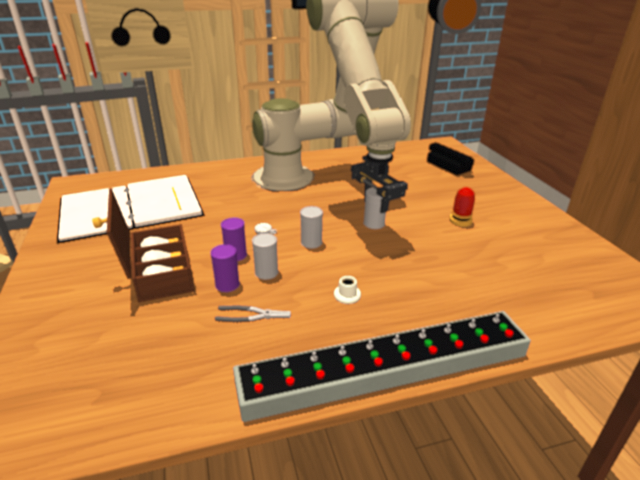

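The tin at (374,208) hangs upright, clear of the desk, and the wrist reads about 3.35 N (~340 g), which fits the full tin. I'll set it down and carry on to the others.

drive_tool --pt "0 0 0.03 0 0 0 0" --pt "0 0 0.04 0 0 0 0" --pt "0 0 0.04 0 0 0 0" --pt "0 0 0.02 0 0 0 0" --pt "0 0 0.01 0 0 0 0" --pt "0 0 0.01 0 0 0 0" --pt "0 0 0.01 0 0 0 0" --pt "0 0 0 0 0 0 0" --pt "0 0 0 0 0 0 0" --pt "0 0 0 0 0 0 0"

```text
time: 7.8
ee_pos: [0.48, 0.1773, 0.0571]
ee_rot: [0.615, 0.788, 0.0, 0.0]
wrist_force: [-3.2, -0.1, 5.3]
width: 0.0641
gripper_force: 25.0
```

drive_tool --pt "0 0 0 0 0 0 1" --pt "0 0 0 0 0 0 1" --pt "0 0 0 0 0 0 1" --pt "0 0 0 0 0 0 1" --pt "0 0 0 0 0 0 1" --pt "0 0 -0.05 0 0 0 1" --pt "0 0 -0.1 0 0 0 1" --pt "0 0 -0.15 0 0 0 1" --pt "0 0 -0.15 0 0 0 1" --pt "0 0 -0.05 0 0 0 1" --pt "0 0 0 0 0 0 1" --pt "0 0 0 0 0 0 1"

```text
time: 9.0
ee_pos: [0.4793, 0.1772, 0.1801]
ee_rot: [0.615, 0.788, -0.001, -0.001]
wrist_force: [-0.2, 0.5, -0.7]
width: 0.0881
gripper_force: 0.0
```

```bash
python3 - <<'E'
from h import *
go(.4716,-.0195,.18)
E
```

```text
t 9.0 tcp [0.4793 0.1772 0.1801] yaxis [ 0.97   0.243 -0.002] move units [-0.756 -0.221  0.001] F [-0.23  0.47 -0.73] w 0.0881
```

drive_tool --pt "-0.126 -0.037 0 0 0 0 1" --pt "-0.126 -0.037 0 0 0 0 1" --pt "-0.126 -0.037 0 0 0 0 1" --pt "-0.126 -0.037 0 0 0 0 1" --pt "-0.126 -0.037 0 0 0 0 1" --pt "-0.126 -0.036 0 0 0 0 1" --pt "0 0 0 0 0 0 1" --pt "0 0 0 0 0 0 1" --pt "0 0 0 0 0 0 1"

```text
time: 9.9
ee_pos: [0.4719, -0.0187, 0.1804]
ee_rot: [0.615, 0.789, -0.0, -0.001]
wrist_force: [0.0, 0.3, 0.5]
width: 0.0884
gripper_force: 0.0
```

```bash
python3 - <<'E'
from h import *
T=ctrl.capture('top');go(.4716,-.0195,.057);save(T,'t2.png')
E
```

```text
t 9.95 tcp [ 0.472  -0.0186  0.1806] yaxis [ 0.97   0.244 -0.001] move units [-0.004 -0.002  0.494] F [-0.01 -0.45  0.22] w 0.0883
```

View pics/t2.png

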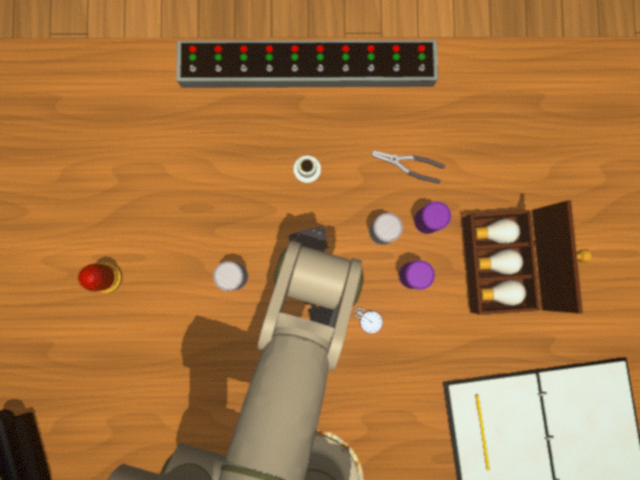

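The left tin stands at (229,275), where it started, and everything else is unmoved. The gripper is over the middle tin, so I'll descend, grip and lift.

drive_tool --pt "-0.004 -0.002 0.074 0 0 0 1" --pt "0 0 0.12 0 0 0 1" --pt "0 0 0.12 0 0 0 1" --pt "0 0 0.12 0 0 0 1" --pt "0 0 0.06 0 0 0 1" --pt "0 0 0 0 0 0 1" --pt "0 0 0 0 0 0 1"

```text
time: 10.65
ee_pos: [0.4722, -0.0201, 0.0581]
ee_rot: [0.615, 0.789, 0.0, 0.0]
wrist_force: [0.6, 0.2, 0.6]
width: 0.0884
gripper_force: 0.0
```

drive_tool --pt "0 0 0 0 0 0 0" --pt "0 0 0 0 0 0 0" --pt "0 0 0 0 0 0 0" --pt "0 0 0 0 0 0 0" --pt "0 0 0 0 0 0 0" --pt "0 0 0 0 0 0 0" --pt "0 0 0 0 0 0 0"

```text
time: 11.35
ee_pos: [0.4724, -0.0207, 0.0582]
ee_rot: [0.615, 0.788, 0.0, 0.0]
wrist_force: [0.2, 1.4, 5.2]
width: 0.0646
gripper_force: 25.0
```

drive_tool --pt "0 0 -0.02 0 0 0 0" --pt "0 0 -0.04 0 0 0 0" --pt "0 0 -0.04 0 0 0 0" --pt "0 0 -0.04 0 0 0 0" --pt "0 0 -0.02 0 0 0 0" --pt "0 0 0 0 0 0 0" --pt "0 0 0 0 0 0 0" --pt "0 0 0 0 0 0 0" --pt "0 0 0 0 0 0 0"

```text
time: 12.25
ee_pos: [0.4718, -0.0205, 0.0974]
ee_rot: [0.615, 0.788, -0.0, -0.0]
wrist_force: [0.1, -0.5, -1.3]
width: 0.0649
gripper_force: 25.0
```

```bash
python3 - <<'E'
from h import *
F=[]
for i in range(8):
    p=ctrl.capture('scene');s=ctrl.sense();F.append(s['wrist_force'])
print(np.mean(F,0).round(2));go(.4716,-.0195,.057)
E
```

```text
[-0.02  0.   -1.28]
t 12.65 tcp [ 0.472  -0.0206  0.0977] yaxis [ 0.97   0.243 -0.   ] move units [ 0.005 -0.     0.163] F [ 0.18  0.68 -2.15] w 0.0653
```

The middle tin weighs about 1.3 N, so it is a light one. I'll set it down.

drive_tool --pt "0 0 0.03 0 0 0 0" --pt "0 0 0.04 0 0 0 0" --pt "0 0 0.04 0 0 0 0" --pt "0 0 0.02 0 0 0 0" --pt "0 0 0.01 0 0 0 0" --pt "0 0 0.01 0 0 0 0" --pt "0 0 0.01 0 0 0 0" --pt "0 0 0 0 0 0 0" --pt "0 0 0 0 0 0 0" --pt "0 0 0 0 0 0 0"

```text
time: 13.65
ee_pos: [0.4723, -0.0206, 0.0582]
ee_rot: [0.615, 0.788, 0.0, 0.0]
wrist_force: [-2.4, 0.6, 5.6]
width: 0.0651
gripper_force: 25.0
```

drive_tool --pt "0 0 0 0 0 0 1" --pt "0 0 0 0 0 0 1" --pt "0 0 0 0 0 0 1" --pt "0 0 0 0 0 0 1" --pt "0 0 0 0 0 0 1" --pt "0 0 -0.05 0 0 0 1" --pt "0 0 -0.1 0 0 0 1" --pt "0 0 -0.15 0 0 0 1" --pt "0 0 -0.15 0 0 0 1" --pt "0 0 -0.05 0 0 0 1" --pt "0 0 0 0 0 0 1" --pt "0 0 0 0 0 0 1"

```text
time: 14.85
ee_pos: [0.4716, -0.0205, 0.1819]
ee_rot: [0.615, 0.788, -0.0, -0.0]
wrist_force: [-0.3, -0.3, -0.1]
width: 0.088
gripper_force: 0.0
```

```bash
python3 - <<'E'
from h import *
go(.584,-.175,.18)
E
```

```text
t 14.85 tcp [ 0.4716 -0.0205  0.1819] yaxis [ 0.97   0.243 -0.001] move units [-0.709  0.286  0.007] F [-0.29 -0.33 -0.09] w 0.088
```

drive_tool --pt "-0.118 0.048 0 0 0 0 1" --pt "-0.118 0.048 0 0 0 0 1" --pt "-0.118 0.048 0 0 0 0 1" --pt "-0.118 0.048 0 0 0 0 1" --pt "-0.118 0.048 0 0 0 0 1" --pt "-0.119 0.046 0 0 0 0 1" --pt "0 0 0 0 0 0 1" --pt "0 0 0 0 0 0 1" --pt "0 0 0 0 0 0 1"

```text
time: 15.75
ee_pos: [0.5839, -0.1743, 0.1819]
ee_rot: [0.615, 0.789, -0.0, -0.001]
wrist_force: [0.1, 1.2, -0.5]
width: 0.0882
gripper_force: 0.0
```

```bash
python3 - <<'E'
from h import *
T=ctrl.capture('scene');go(.584,-.175,.058);save(T,'t3.png')
E
```

```text
t 15.8 tcp [ 0.584  -0.1742  0.1823] yaxis [ 0.97   0.244 -0.001] move units [-0.004 -0.     0.497] F [ 0.66 -0.63  0.1 ] w 0.0883
```

View pics/t3.png

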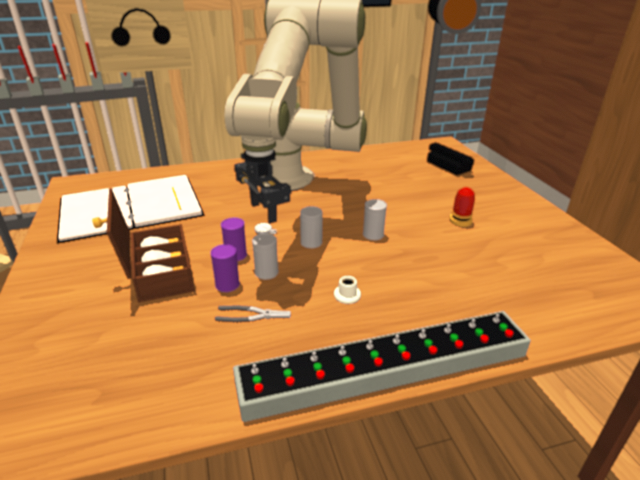

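The middle tin is standing at (311,228), and the gripper is above the right tin at (265,255), clear of both purple tins. I'll descend, grip and lift.

drive_tool --pt "-0.004 0 0.075 0 0 0 1" --pt "0 0 0.12 0 0 0 1" --pt "0 0 0.12 0 0 0 1" --pt "0 0 0.12 0 0 0 1" --pt "0 0 0.06 0 0 0 1" --pt "0 0 0 0 0 0 1" --pt "0 0 0 0 0 0 1"

```text
time: 16.5
ee_pos: [0.5852, -0.1761, 0.0602]
ee_rot: [0.615, 0.788, 0.0, 0.001]
wrist_force: [-0.2, -0.4, 0.7]
width: 0.0885
gripper_force: 0.0
```

drive_tool --pt "0 0 0 0 0 0 0" --pt "0 0 0 0 0 0 0" --pt "0 0 0 0 0 0 0" --pt "0 0 0 0 0 0 0" --pt "0 0 0 0 0 0 0" --pt "0 0 0 0 0 0 0" --pt "0 0 0 0 0 0 0"

```text
time: 17.2
ee_pos: [0.5849, -0.1763, 0.0597]
ee_rot: [0.615, 0.788, 0.0, 0.0]
wrist_force: [-1.1, 0.3, 6.3]
width: 0.065
gripper_force: 25.0
```

drive_tool --pt "0 0 -0.02 0 0 0 0" --pt "0 0 -0.04 0 0 0 0" --pt "0 0 -0.04 0 0 0 0" --pt "0 0 -0.04 0 0 0 0" --pt "0 0 -0.02 0 0 0 0" --pt "0 0 0 0 0 0 0" --pt "0 0 0 0 0 0 0" --pt "0 0 0 0 0 0 0" --pt "0 0 0 0 0 0 0"

```text
time: 18.1
ee_pos: [0.5845, -0.1761, 0.0986]
ee_rot: [0.615, 0.788, -0.0, -0.0]
wrist_force: [0.6, -0.3, -2.9]
width: 0.0653
gripper_force: 25.0
```

```bash
python3 - <<'E'
from h import *
F=[]
for i in range(8):
    p=ctrl.capture('scene');s=ctrl.sense();F.append(s['wrist_force'])
print(np.mean(F,0).round(2));go(.584,-.175,.058)
E
```

```text
[ 0.07 -0.12 -1.84]
t 18.5 tcp [ 0.5847 -0.1761  0.0989] yaxis [ 0.97   0.243 -0.   ] move units [ 0.005 -0.001  0.164] F [ 0.71  0.26 -2.67] w 0.065
```

The right tin weighs about 1.8 N, also light, so the left tin is the full one. I'll set the right tin down and go back to the left.

drive_tool --pt "0 0 0.03 0 0 0 0" --pt "0 0 0.04 0 0 0 0" --pt "0 0 0.04 0 0 0 0" --pt "0 0 0.02 0 0 0 0" --pt "0 0 0.01 0 0 0 0" --pt "0 0 0.01 0 0 0 0" --pt "0 0 0.01 0 0 0 0" --pt "0 0 0 0 0 0 0" --pt "0 0 0 0 0 0 0" --pt "0 0 0 0 0 0 0"

```text
time: 19.5
ee_pos: [0.5849, -0.1763, 0.0597]
ee_rot: [0.615, 0.788, 0.0, 0.001]
wrist_force: [-3.1, 1.4, 5.2]
width: 0.0655
gripper_force: 25.0
```

drive_tool --pt "0 0 0 0 0 0 1" --pt "0 0 0 0 0 0 1" --pt "0 0 0 0 0 0 1" --pt "0 0 0 0 0 0 1" --pt "0 0 0 0 0 0 1" --pt "0 0 -0.05 0 0 0 1" --pt "0 0 -0.1 0 0 0 1" --pt "0 0 -0.15 0 0 0 1" --pt "0 0 -0.15 0 0 0 1" --pt "0 0 -0.05 0 0 0 1" --pt "0 0 0 0 0 0 1" --pt "0 0 0 0 0 0 1"

```text
time: 20.7
ee_pos: [0.5842, -0.1759, 0.1827]
ee_rot: [0.615, 0.788, -0.0, -0.001]
wrist_force: [0.6, -0.4, -0.2]
width: 0.0883
gripper_force: 0.0
```

```bash
python3 - <<'E'
from h import *
go(.4795,.1775,.18)
E
```

```text
t 20.7 tcp [ 0.5842 -0.1759  0.1827] yaxis [ 0.97   0.243 -0.001] move units [ 1.473 -0.063  0.013] F [ 0.64 -0.36 -0.19] w 0.0883
```

drive_tool --pt "0.15 -0.006 0 0 0 0 1" --pt "0.15 -0.006 0 0 0 0 1" --pt "0.15 -0.006 0 0 0 0 1" --pt "0.15 -0.006 0 0 0 0 1" --pt "0.15 -0.006 0 0 0 0 1" --pt "0.15 -0.006 0 0 0 0 1" --pt "0.15 -0.006 0 0 0 0 1" --pt "0.15 -0.006 0 0 0 0 1" --pt "0.15 -0.006 0 0 0 0 1" --pt "0.12 -0.009 0 0 0 0 1" --pt "0 0 0 0 0 0 1" --pt "0 0 0 0 0 0 1"

```text
time: 21.9
ee_pos: [0.4795, 0.1765, 0.1827]
ee_rot: [0.615, 0.789, -0.001, -0.001]
wrist_force: [0.3, -0.1, -0.8]
width: 0.0882
gripper_force: 0.0
```

```bash
python3 - <<'E'
from h import *
go(.4800,.1772,.058)
E
```

```text
t 21.9 tcp [0.4795 0.1765 0.1827] yaxis [ 0.97   0.244 -0.002] move units [0.002 0.004 0.499] F [ 0.32 -0.15 -0.8 ] w 0.0882
```

drive_tool --pt "0 0 0.075 0 0 0 1" --pt "0 0 0.12 0 0 0 1" --pt "0 0 0.12 0 0 0 1" --pt "0 0 0.12 0 0 0 1" --pt "0 0 0.06 0 0 0 1" --pt "0 0 0 0 0 0 1" --pt "0 0 0 0 0 0 1"

```text
time: 22.6
ee_pos: [0.4804, 0.1758, 0.0603]
ee_rot: [0.616, 0.788, -0.0, -0.0]
wrist_force: [0.6, 0.0, 0.1]
width: 0.0881
gripper_force: 0.0
```

drive_tool --pt "0 0 0 0 0 0 0" --pt "0 0 0 0 0 0 0" --pt "0 0 0 0 0 0 0" --pt "0 0 0 0 0 0 0" --pt "0 0 0 0 0 0 0" --pt "0 0 0 0 0 0 0" --pt "0 0 0 0 0 0 0"

```text
time: 23.3
ee_pos: [0.4803, 0.1766, 0.0608]
ee_rot: [0.615, 0.788, 0.0, 0.0]
wrist_force: [-1.6, -0.9, 5.4]
width: 0.0644
gripper_force: 25.0
```

drive_tool --pt "0 0 -0.02 0 0 0 0" --pt "0 0 -0.05 0 0 0 0" --pt "0 0 -0.08 0 0 0 0" --pt "0 0 -0.1 0 0 0 0" --pt "0 0 -0.1 0 0 0 0" --pt "0 0 -0.1 0 0 0 0" --pt "0 0 -0.1 0 0 0 0" --pt "0 0 -0.08 0 0 0 0" --pt "0 0 -0.04 0 0 0 0" --pt "0 0 -0.02 0 0 0 0" --pt "0 0 0 0 0 0 0" --pt "0 0 0 0 0 0 0"

```text
time: 24.5
ee_pos: [0.4797, 0.1765, 0.2318]
ee_rot: [0.615, 0.788, -0.001, -0.001]
wrist_force: [0.2, 0.4, -3.8]
width: 0.0641
gripper_force: 25.0
```

drive_tool --pt "0 0 0 0 0 0 0" --pt "0 0 0 0 0 0 0" --pt "0 0 0 0 0 0 0" --pt "0 0 0 0 0 0 0" --pt "0 0 0 0 0 0 0" --pt "0 0 0 0 0 0 0" --pt "0 0 0 0 0 0 0" --pt "0 0 0 0 0 0 0" --pt "0 0 0 0 0 0 0" --pt "0 0 0 0 0 0 0"

```text
time: 25.5
ee_pos: [0.4801, 0.1765, 0.2327]
ee_rot: [0.615, 0.788, 0.0, -0.0]
wrist_force: [0.5, -0.4, -3.8]
width: 0.0644
gripper_force: 25.0
```

```bash
python3 - <<'E'
from h import *
T=ctrl.capture('scene');go(.48,.1772,.058);save(T,'t4.png')
E
```

```text
t 25.55 tcp [0.4801 0.1765 0.2327] yaxis [ 0.97   0.243 -0.   ] move units [0.003 0.    0.699] F [ 0.22 -0.91 -3.66] w 0.0647
```

View pics/t4.png

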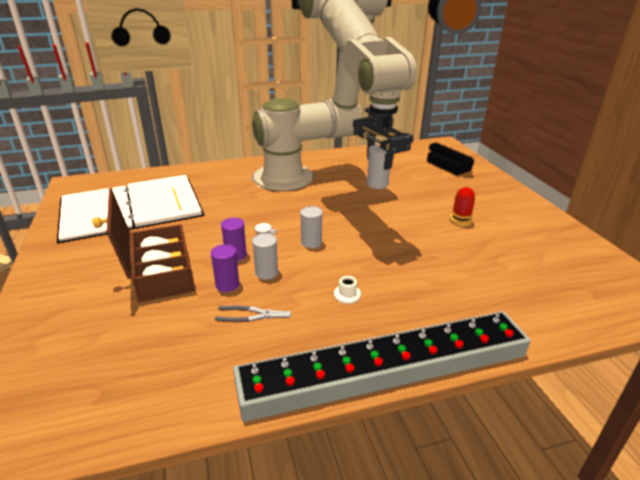

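The full tin is held upright at (378,168) with its base at about 0.17 m. The other two tins stand at (311,228) and (265,257), and nothing else has moved, so I'll hand in.

```bash
python3 -c "
from cell import ctrl
print(ctrl.job_done())"
```

```text
the job is handed in; nothing more can be done
None
```

I weighed the tins left to right at about 3.4, 1.3 and 1.8 N, so the left one is full; I handed in holding it upright about 17 cm up, with the two lighter tins back in their places and, in the last picture, nothing else moved (the hand-in returned no verdict).

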